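# Walk the hotplate stirrer back to its bench stop

### The job

The heavy hotplate stirrer must go back to its place square against the aluminium stop rail on the bench, with both back corners touching it. It is too heavy to shove straight along and must not be pushed or struck with more than 25 N, so walk it along: push its near left corner first, then its near right corner, each swinging at least 20 mm ahead of the other, and carry on corner by corner until it is home, flush with the rail and within the rail's ends. Leave it flat on its feet and do not disturb the pH meter, the beaker or the wash bottle.

Things in the scene. Friction and masses are not known exactly. Their poses are not given: they have to be found in the camera images.
- stirrer: White hotplate stirrer, 150 deep (x) by 220 wide (y) by 75 mm high, about 2.65 kg, on four rubber feet 8 mm high at x +-45, y +-52 mm (friction on the bench about 1). Slippery enamel faces (friction 0.12), upright from 8 to 64 mm above the bench. Origin: centre of the underside. x points to its back, away from the robot to the rail; y left; z up. Two black dials in the middle of the near face.
- near_left (a point): Near left vertical edge of the stirrer (x -75, y +110 mm), 20 mm above the bench; blue corner piece 25 mm wide, flush with the near face. Pushed 10 mm from the corner, low (20 to 45 mm up), the stirrer takes 11 to 16 N and swings round a point near the other side's feet, whose corner shifts back about a quarter as far.
- near_right (a point): Near right vertical edge of the stirrer (x -75, y -110 mm), 20 mm above the bench; blue corner piece as on the left. Pushed straight at the middle the stirrer takes 23 to 29 N. It sticks and slips: push at 20 mm/s or less (10 near the rail), do not press down on it, and stop at 20 to 22 N: then the rail is felt.
- back_left (a point): Back left vertical edge of the stirrer (x +75, y +110 mm), 20 mm above its underside; this edge must touch the rail.
- back_right (a point): Back right vertical edge of the stirrer (x +75, y -110 mm), 20 mm above its underside; this edge must touch the rail.
- rail: Aluminium stop rail screwed to the bench beyond the stirrer: a bar 400 mm long (y), 30 wide, 28 mm high. Origin: middle of its near face, at bench level. x points away from the robot, square to that face; the bar fills x = 0 to +30 mm. The stirrer starts 55 to 75 mm short of it, nearly parallel (within 0.06 rad).
- rail_diagonal (a point): Reference direction at the rail's origin: the rail's axes turned 45 degrees to the left (counter-clockwise from above). The angle between its x axis and the stirrer's x axis is 0.785 rad when the stirrer is parallel to the rail, more when the stirrer's left side leads, less when its right side leads.
- ph_meter: Bystander: white pH meter with an electrode arm, 160 x 220 x 150 mm, 0.95 kg, on the right of the stirrer. Origin: centre of its underside.
- beaker: Bystander: glass beaker, diameter 68, height 85 mm, on the left of the stirrer. Origin: centre of its underside.
- wash_bottle: Bystander: white plastic wash bottle with red cap, diameter 64, height 150 mm, on the left of the rail's end. Origin: centre of its underside.

How it is judged:
By the outcome, as a careful person would: the job done as asked, in the order asked, and still so for the second after the job is handed in, with the robot touching nothing.
It also fails if it takes over 72 s, if anything falls off the work surface, if the arm or the gripper's body presses on something with over 40 N, if the wrist force passes 120 N, or if a joint passes its speed limit or range.

### The arm

A 6-joint arm with a two-finger parallel gripper is mounted at the origin on the work surface. World frame = base frame: x ahead of the robot, y to its left, z up, the work surface at z = 0. Lengths are in m, angles in rad, forces in N, time in s.
With the tool pointing down it reaches from about 0.425 to 1.125 m from the base axis. Payload 14.9 kg.
Tool frame: the origin (TCP) lies at the very end of the fingers, on their centre line; the grasp point (between the pads) lies 19 mm behind it (grip_depth is the distance from the TCP to the grasp point, in m); z points along the fingers, y is the line along which they close (so a half turn about z gives the same grasp; the last joint's range is limited). The gripper opens to 91 mm and grips with 3 to 60 N. Pads are 32 mm wide; open, the fingers measure 118 mm over their backs; the gripper's body (76 mm by 178 mm) begins 60 mm behind the grasp point.
Start: joints at [-1.308, 0.379, 1.734, -0, 1.028, -0.033], TCP at [0.204, -0.67, 0.214] pointing down, gripper open.
Joint ranges: [-2.77, 2.77], [-0.74, 2.19], [0, 2.66], [-1.06, 4.2], [0.31, 2.87], [-3.08, 3.08]. Speed limits (rad/s): [1.89, 1.89, 2.39, 3.14, 3.14, 3.14].

### API

Orientations are given as a unit quaternion [x, y, z, w].
In Python, from cell import state, snapshot, sign_off, grip_depth gives the robot as it stands. The module is installed in compiled form; this text tells all that it offers.
- The arm moves only by the shell command python3 -m handwheel FILE [OPENING], which reads ROWS from the file FILE. ROWS is 1 to 10 rows, one to a line, with the numbers parted by commas; each row has 4 numbers: dx, dy, dz in m, then a turn about the tool's z in rad; each row is the pose to reach, as a shift and turn from the pose commanded when the command began, along the tool's axes at that moment; what a row does not reach only later rows make up. A row lasts 1/8 s, in which the tool goes at most 0.0625 m and 0.188 rad, less where a joint would pass 70% of its speed; a pose out of reach is approached as far as the arm can. OPENING is the finger opening in m, set as the command begins (- or left out keeps the last). The fingers move at their own pace and stop on an object; the grip force is fixed at half the most. Time passes only in rows, so rows that do not move let the fingers close. It prints the time, the measured TCP pose, the force, the opening and the grip force at its end. Input that does not fit is refused with a message, and nothing moves.
- state(): the state, without advancing time (a new reading comes with each control period).
- snapshot(name): name is "side" or "top"; returns a dict with "frame" (480x640x3 uint8, red, green, blue), "depth" (480x640 float32, m along the optical axis (not along the pixel's ray), 0 where there is no reading), "fx", "fy", "cx", "cy" (pixels), "R" (3x3) and "t" (3): a world point X has camera coordinates R X + t. Camera axes: x right, y down, z forward; pixel columns grow to the right and rows downward; lengths in m; the calibration is good to about 2 mm. A picture is of the moment at which its call begins.
- sign_off(): hands the job in; it is judged then, once.
The state is a dict: "t": time; "joint_positions": joint angles; "dq": joint speeds; "effort": joint torques, N m; "tcp_pos": TCP position; "ee_rot": TCP orientation; "ft_force": force on the tool from outside, world axes, zero at the start; "ft_torque": the same for the moment, N m; "grip_width": finger opening in m; "grip_force": force on a finger pad.
Only numpy, scipy, OpenCV 4.12 (cv2) and the standard library are available. Lean on these libraries where they do the work, as an engineer would, in place of code of your own. Each camera call takes 0.05 s, during which the arm holds its last target. There are 200 camera calls.

## Working session

There is one attempt and no reset: what is moved stays moved. The work goes in short steps, Python scripts to look and compute and a shell command to move; the robot and the scene stay as the last step left them, time stands still between calls to the robot, and variables do not carry over. Pictures are saved under pics/ and viewed, at most 10 in all, crops included, and the job is handed in when it is done.

```bash
mkdir -p pics; python3 - <<'E'
from cell import state,snapshot,grip_depth
import cv2,numpy as np
s=state();print(s['t'],s['tcp_pos'],s['ee_rot'],s['ft_force'],s['grip_width'],grip_depth)
for n in('top','side'):
    c=snapshot(n);cv2.imwrite(f'pics/{n}0.png',c['frame'][:,:,::-1]);np.savez(f'{n}0.npz',**c)
    print(n,c['fx'],c['cx'],c['cy'],c['R'].round(3).tolist(),c['t'].round(3) if hasattr(c['t'],'round') else c['t'])
E
```

```text
0.0 [ 0.20393917 -0.66924486  0.21329292] [ 9.89085183e-01  1.47343879e-01 -6.75518395e-05 -5.27379434e-04] [ 0.05439646 -0.39080293  0.25370265] 0.09100293903959208 0.0188
top 508.6433670671528 322.61226653578603 233.85026999672434 [[-0.028, -1.0, -0.003], [-0.984, 0.028, -0.174], [0.174, -0.001, -0.985]] [0.016 0.631 1.253]
side 440.86337342382336 327.34195960761565 235.7861644494406 [[-0.989, -0.145, -0.005], [-0.072, 0.521, -0.85], [0.126, -0.841, -0.526]] [0.62  0.109 0.804]
```

View pics/top0.png

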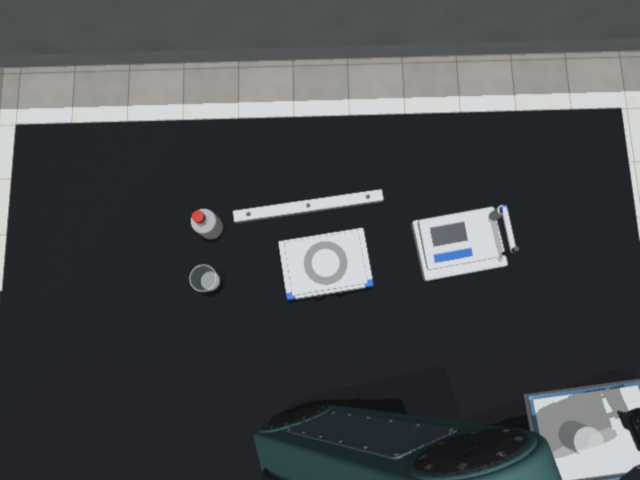

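View pics/side0.png

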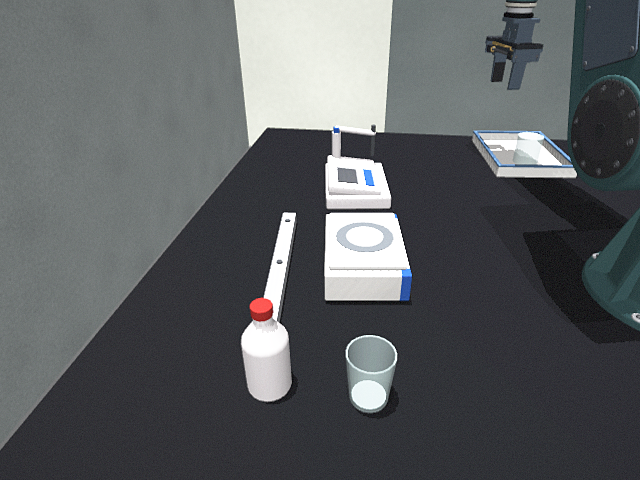

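The top view shows the rail at columns 233–383, rows 190–222. The stirrer is at (279–373, 229–300), with blue near corners at (290,296) and (369,284). The beaker is at (205,279), the bottle at (205,222) and the pH meter at (460,243). The side view confirms this layout, and the way to the near face is clear.

```bash
cat > m.py <<'E'
import cv2,numpy as np
def cloud(c):
    v,u=np.mgrid[0:480,0:640];d=c['depth'].astype(float)
    P=np.stack([(u-c['cx'])/c['fx']*d,(v-c['cy'])/c['fy']*d,d],-1)
    return (P-c['t'])@c['R']
def big(m):
    n,l,st,_=cv2.connectedComponentsWithStats(m.astype(np.uint8)); return l==1+np.argmax(st[1:,4])
def rect(W,m,deep_y=True):
    p=W[m][:,:2]; (c,s,a)=cv2.minAreaRect((p*1000).astype(np.float32))
    b=cv2.boxPoints((c,s,a)); e=b[1]-b[0];f=b[2]-b[1]
    L=e if np.hypot(*e)>np.hypot(*f) else f   # long axis = y
    if L[1]<0:L=-L
    return np.array(c),sorted(s),np.arctan2(-L[0],L[1]),p*1000
def measure(c):
    W=cloud(c);z=W[...,2];ok=c['depth']>0
    box=np.zeros_like(ok);box[180:330,225:400]=1
    f=c['frame'].astype(int);lit=f.max(2)>110
    r=rect(W,big(box&ok&(z>.021)&(z<.036)&lit&(np.indices(z.shape)[0]<235)))
    s=rect(W,big(box&ok&(z>.055)&(z<.085)&lit))
    return r,s,W
def rel(r,s):
    # rail origin = box centre -15mm along x axis
    x=np.array([np.cos(r[2]),np.sin(r[2])]);y=np.array([-x[1],x[0]])
    o=r[0]-15*x
    R=np.stack([x,y]); a=s[2]-r[2]; X=np.array([np.cos(a),np.sin(a)]);Y=np.array([-X[1],X[0]])
    c=R@(s[0]-o)
    print('rail o',o.round(1),'yaw',round(r[2],4),'size',np.round(r[1],1),'| stirrer',s[0].round(1),'size',np.round(s[1],1))
    print('in rail: c',c.round(1),'yaw',round(a,4),*[(n,(c+i*75*X+j*110*Y).round(1).tolist()) for n,i,j in(('NL',-1,1),('NR',-1,-1),('BL',1,1),('BR',1,-1))])
    return o,R
E
python3 - <<'E'
from m import *
c=dict(np.load('top0.npz'))
r,s,W=measure(c);o,R=rel(r,s)
z=W[...,2]
print(np.median(z[240:290,300:350]),np.median(z[330:360,100:200]),z[205,320], z[206:210,308])
f=c['frame'].astype(int);b=(f[...,2]>150)&(f[...,0]<90);b[:, :270]=0;b[:,400:]=0
n,l,st,ce=cv2.connectedComponentsWithStats(b.astype(np.uint8))
for i in range(1,n):
  if st[i,4]>8:
    p=W[l==i];print(st[i,4],ce[i],p.min(0),p.max(0))
for nm,bx in(('beaker',(185,225,260,300)),('ph',(405,525,200,285))):
  q=W[bx[2]:bx[3],bx[0]:bx[1]];q=q[(q[...,2]>.02)&(q[...,2]<.3)];print(nm,q.min(0),q.max(0))
E
```

```text
rail o [700.2  33.8] yaw 0.1199 size [ 32.1 400. ] | stirrer [555.7  -5.3] size [151.4 220.5]
in rail: c [-148.1  -21.5] yaw 0.0146 ('NL', [-224.7, 87.4]) ('NR', [-221.5, -132.6]) ('BL', [-74.7, 89.6]) ('BR', [-71.5, -130.4])
0.07575092955971369 0.0007488645168919924 0.03316268214128131 [0.02908082 0.02702891 0.02313916 0.02578985]
33 [369.57575758 283.06060606] [ 0.49340206 -0.12221653  0.05916508] [ 0.5082309  -0.10626468  0.06867487]
28 [289.25 296.25] [0.46859537 0.07715418 0.05755953] [0.47899243 0.0944141  0.07000765]
beaker [0.49289646 0.26594693 0.02033872] [0.55786625 0.33334312 0.09136467]
ph [ 0.50862663 -0.47418758  0.02008522] [ 0.69558689 -0.23719197  0.15074199]
```

```bash
cat > go.py <<'E'
import sys,numpy as np
from cell import state
from scipy.spatial.transform import Rotation as Q
o=np.array([.7002,.0338]);a=.1199
R=np.array([[np.cos(a),np.sin(a)],[-np.sin(a),np.cos(a)]])
s=state();p=np.array(s['tcp_pos']);T=Q.from_quat(s['ee_rot']).as_matrix()
print('t',round(s['t'],2),'tcp rail mm',(R@(p[:2]-o)*1000).round(1),'z',(p[2]*1000).round(1),'turn to align',round(np.arctan2(T[1,0],T[0,0])-a,4),'F rail',(R@np.array(s['ft_force'])[:2]).round(1))
for g in sys.argv[1:]:
    x,y,z=map(float,g.split(','))
    w=np.r_[o+R.T@np.array([x,y])/1000,z/1000]
    print(g,'world',w.round(3),'tool d',(T.T@(w-p)).round(4))
E
python3 go.py -170,-300,213 -270,82,213 -270,82,15
```

```text
t 0.1 tcp rail mm [-576.8 -638.6] z 213.3 turn to align 0.1759 F rail [ 0.8 -0.3]
-170,-300,213 world [ 0.567 -0.284  0.213] tool d [ 0.4598 -0.2622  0.0006]
-270,82,213 world [0.422 0.083 0.213] tool d [ 0.4282 -0.6558  0.001 ]
-270,82,15 world [0.422 0.083 0.015] tool d [ 0.4282 -0.6556  0.199 ]
```

```bash
echo '0.05,-0.03,-0.03,0.02
0.1,-0.06,-0.03,0.05
0.15,-0.09,-0.03,0.1
0.2,-0.12,-0.03,0.15
0.25,-0.15,-0.03,0.176
0.3,-0.18,-0.03,0.176
0.35,-0.21,-0.03,0.176
0.38,-0.25,-0.03,0.176
0.4,-0.3,-0.03,0.176
0.4,-0.35,-0.03,0.176' > m.json && python3 -m handwheel m.json 0; python3 go.py -268,82,213 -268,82,15
```

```text
t: 1.35
tcp_pos: [0.4849, -0.2163, 0.2436]
ee_rot: [0.998, 0.06, -0.0, -0.0]
ft_force: [1.2, 0.8, 0.1]
grip_width: 0.0005
grip_force: 0.0
t 1.35 tcp rail mm [-243.7 -222.6] z 243.6 turn to align 0.0007 F rail [1.3 0.6]
-268,82,213 world [0.424 0.083 0.213] tool d [-0.0241 -0.3046  0.0307]
-268,82,15 world [0.424 0.083 0.015] tool d [-0.0241 -0.3046  0.2287]
```

```bash
echo '0,-0.05,0,0
-0.01,-0.1,0,0
-0.02,-0.15,0,0
-0.026,-0.2,0.02,0
-0.026,-0.25,0.05,0
-0.026,-0.295,0.09,0
-0.026,-0.304,0.14,0
-0.026,-0.304,0.19,0
-0.026,-0.304,0.222,0
-0.026,-0.304,0.229,0' > m.json && python3 -m handwheel m.json; python3 go.py -245,82,15; python3 - <<'E'
from cell import snapshot
import cv2
c=snapshot('side');cv2.imwrite('pics/s1.png',c['frame'][150:380,200:560,::-1])
E
```

```text
t: 2.6
tcp_pos: [0.4211, 0.0803, 0.0133]
ee_rot: [0.998, 0.06, -0.002, 0.0]
ft_force: [-0.2, 0.2, 0.1]
grip_width: 0.0003
grip_force: 0.0
t 2.6 tcp rail mm [-271.5   79.6] z 13.3 turn to align -0.0 F rail [-0.2  0.2]
-245,82,15 world [0.447 0.086 0.015] tool d [ 0.0265 -0.0024 -0.0018]
```

View pics/s1.png

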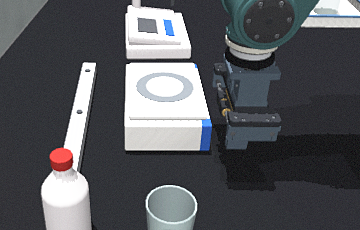

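The crop shows the finger at (235,135), low and just behind the blue near-left corner at (205,130), and clear of the beaker.

```bash
echo '0.007,-0.002,-0.004,0
0.014,-0.005,-0.004,0
0.019,-0.007,-0.004,0
0.022,-0.007,-0.004,0
0.024,-0.007,-0.004,0
0.026,-0.007,-0.004,0
0.028,-0.007,-0.004,0
0.03,-0.007,-0.004,0
0.032,-0.008,-0.004,0
0.034,-0.009,-0.004,0' > m.json && python3 -m handwheel m.json; python3 go.py
```

```text
t: 3.9
tcp_pos: [0.4521, 0.093, 0.0181]
ee_rot: [0.998, 0.06, -0.003, 0.0]
ft_force: [-10.8, -1.9, 4.1]
grip_width: 0.0008
grip_force: 6.3
t 3.9 tcp rail mm [-239.2   88.5] z 18.1 turn to align -0.0004 F rail [-10.9  -0.6]
```

```bash
echo '0.002,-0.001,0,0
0.004,-0.002,0,0
0.006,-0.002,0,0
0.008,-0.003,0,0
0.01,-0.004,0,0
0.012,-0.005,0,0
0.014,-0.006,0,0
0.016,-0.006,0,0
0.018,-0.007,0,0
0.02,-0.008,0,0' > m.json && python3 -m handwheel m.json; python3 go.py; cat > look.py <<'E'
from m import *
import sys
from cell import snapshot,state
c=snapshot('top');r,s,W=measure(c)
r0=measure(dict(np.load('top0.npz')))[0]
print('visible rail size',np.round(r[1],1));rel(r0,s)
if len(sys.argv)>1: cv2.imwrite('pics/'+sys.argv[1],c['frame'][:,:,::-1])
E
python3 look.py t2.png
```

```text
t: 5.15
tcp_pos: [0.4714, 0.1034, 0.018]
ee_rot: [0.998, 0.06, -0.003, 0.0]
ft_force: [-7.8, -2.0, -1.9]
grip_width: 0.0009
grip_force: 4.1
t 5.15 tcp rail mm [-218.8   96.5] z 18.0 turn to align -0.0003 F rail [-8.  -1.1]
visible rail size [ 32.5 399.4]
rail o [700.2  33.8] yaw 0.1199 size [ 32.1 400. ] | stirrer [562.3  -5.2] size [151.  219.5]
in rail: c [-141.5  -22.2] yaw -0.1482 ('NL', [-199.5, 97.7]) ('NR', [-232.0, -119.9]) ('BL', [-51.1, 75.5]) ('BR', [-83.6, -142.1])
```

View pics/t2.png

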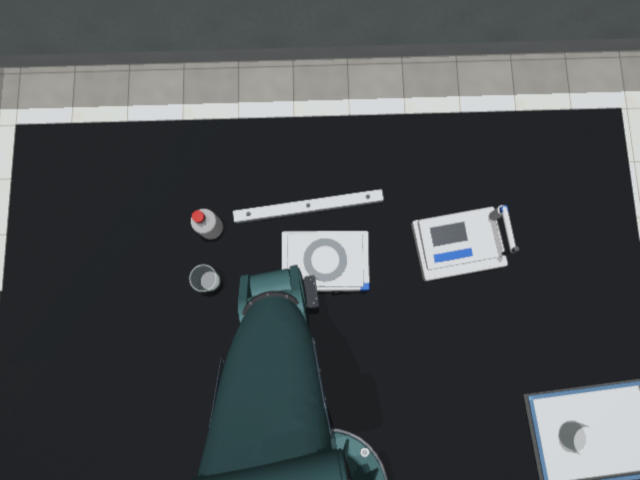

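The picture shows the left side leading, with the near-right corner at (365,286) and the bystanders untouched. Left leads by 32 mm. The near-right corner is next.

```bash
echo '-0.02,0,0,0
-0.045,0.01,0,0
-0.056,0.04,0,0
-0.056,0.09,0,0
-0.056,0.14,0,0
-0.056,0.18,0,0
-0.056,0.196,0,0
-0.052,0.197,0,0
-0.046,0.197,0,0
-0.04,0.197,0,0' > m.json && python3 -m handwheel m.json; python3 go.py; python3 look.py
```

```text
t: 6.45
tcp_pos: [0.4583, -0.0955, 0.0189]
ee_rot: [0.998, 0.061, -0.0, -0.0]
ft_force: [-0.6, -0.3, 0.0]
grip_width: 0.0007
grip_force: 0.0
t 6.45 tcp rail mm [-255.6  -99.4] z 18.9 turn to align 0.0013 F rail [-0.6 -0.3]
visible rail size [ 32.5 400. ]
rail o [700.2  33.8] yaw 0.1199 size [ 32.1 400. ] | stirrer [562.4  -4.5] size [151.  220.2]
in rail: c [-141.4  -21.5] yaw -0.1444 ('NL', [-199.8, 98.1]) ('NR', [-231.4, -119.6]) ('BL', [-51.3, 76.6]) ('BR', [-83.0, -141.2])
```

```bash
echo '0.002,0,0,0
0.004,0,0,0
0.006,0,0,0
0.008,0,0,0
0.01,0.001,0,0
0.012,0.002,0,0
0.014,0.003,0,0
0.016,0.004,0,0
0.018,0.005,0,0
0.02,0.006,0,0' > m.json && python3 -m handwheel m.json; python3 go.py;  echo '0.002,0.001,0,0
0.004,0.002,0,0
0.006,0.004,0,0
0.008,0.005,0,0
0.01,0.006,0,0
0.012,0.008,0,0
0.014,0.009,0,0
0.016,0.01,0,0
0.018,0.011,0,0
0.02,0.012,0,0' > m.json && python3 -m handwheel m.json; python3 go.py; python3 look.py
```

```text
t: 7.75
tcp_pos: [0.4753, -0.0997, 0.018]
ee_rot: [0.998, 0.06, -0.003, -0.001]
ft_force: [-14.8, -1.6, 3.8]
grip_width: 0.0002
grip_force: 7.6
t 7.75 tcp rail mm [-239.3 -105.6] z 18.0 turn to align -0.0003 F rail [-14.9   0.2]
t: 9.0
tcp_pos: [0.4965, -0.1091, 0.0179]
ee_rot: [0.998, 0.06, -0.003, -0.001]
ft_force: [-15.3, -2.7, 3.8]
grip_width: 0.0002
grip_force: 7.5
t 9.0 tcp rail mm [-219.3 -117.5] z 17.9 turn to align 0.0003 F rail [-15.5  -0.8]
visible rail size [ 32.6 400.6]
rail o [700.2  33.8] yaw 0.1199 size [ 32.1 400. ] | stirrer [573.2  -3.4] size [151.6 219.7]
in rail: c [-130.5  -21.7] yaw 0.0411 ('NL', [-210.0, 85.1]) ('NR', [-201.0, -134.7]) ('BL', [-60.1, 91.3]) ('BR', [-51.1, -128.5])
```

```bash
echo '0.001,0.004,0,0
0.003,0.008,0,0
0.005,0.011,0,0
0.007,0.014,0,0
0.009,0.017,0,0
0.011,0.019,0,0
0.013,0.02,0,0
0.015,0.021,0,0
0.018,0.022,0,0
0.02,0.023,0,0' > m.json && python3 -m handwheel m.json; python3 go.py; python3 look.py
```

```text
t: 10.3
tcp_pos: [0.5201, -0.1297, 0.018]
ee_rot: [0.998, 0.06, -0.002, -0.001]
ft_force: [-9.6, 0.5, 0.8]
grip_width: 0.0005
grip_force: 4.6
t 10.3 tcp rail mm [-198.3 -140.8] z 18.0 turn to align 0.0001 F rail [-9.5  1.6]
visible rail size [ 32.6 399.8]
rail o [700.2  33.8] yaw 0.1199 size [ 32.1 400. ] | stirrer [579.4  -3.5] size [151.7 219.5]
in rail: c [-124.4  -22.6] yaw 0.1736 ('NL', [-217.3, 72.8]) ('NR', [-179.3, -143.9]) ('BL', [-69.5, 98.7]) ('BR', [-31.5, -118.0])
```

```bash
echo '-0.02,0,0,0
-0.045,-0.005,0,0
-0.06,-0.03,0,0
-0.06,-0.08,0,0
-0.06,-0.13,0,0
-0.06,-0.175,0,0
-0.058,-0.19,0,0
-0.05,-0.191,0,0
-0.044,-0.191,0,0
-0.042,-0.191,0,0' > m.json && python3 -m handwheel m.json; python3 go.py; echo '0.002,0,0,0
0.004,0,0,0
0.006,0,0,0
0.008,-0.002,0,0
0.01,-0.004,0,0
0.012,-0.006,0,0
0.014,-0.008,0,0
0.016,-0.01,0,0
0.018,-0.012,0,0
0.02,-0.014,0,0' > m.json && python3 -m handwheel m.json; python3 go.py; python3 look.py
```

```text
t: 11.6
tcp_pos: [0.4587, 0.0537, 0.0189]
ee_rot: [0.998, 0.059, 0.0, 0.0]
ft_force: [-0.4, 0.3, -0.4]
grip_width: 0.0004
grip_force: 0.0
t 11.6 tcp rail mm [-237.4   48.6] z 18.9 turn to align -0.0015 F rail [-0.3  0.3]
t: 12.85
tcp_pos: [0.4738, 0.0705, 0.0182]
ee_rot: [0.998, 0.06, -0.002, 0.0]
ft_force: [-8.4, -3.9, 0.2]
grip_width: 0.0004
grip_force: 4.4
t 12.85 tcp rail mm [-220.4   63.5] z 18.2 turn to align 0.0001 F rail [-8.8 -2.8]
visible rail size [ 31.7 400.2]
rail o [700.2  33.8] yaw 0.1199 size [ 32.1 400. ] | stirrer [584.1  -1.4] size [150.9 220.3]
in rail: c [-119.5  -21.1] yaw 0.0788 ('NL', [-202.9, 82.7]) ('NR', [-185.6, -136.6]) ('BL', [-53.4, 94.5]) ('BR', [-36.1, -124.8])
```

```bash
echo '0.002,-0.002,0,0
0.004,-0.005,0,0
0.006,-0.007,0,0
0.008,-0.01,0,0
0.01,-0.013,0,0
0.012,-0.016,0,0
0.014,-0.018,0,0
0.016,-0.02,0,0
0.018,-0.022,0,0
0.02,-0.024,0,0' > m.json && python3 -m handwheel m.json; python3 go.py; echo '0.002,-0.001,0,0
0.004,-0.002,0,0
0.006,-0.003,0,0
0.008,-0.004,0,0
0.01,-0.005,0,0
0.011,-0.006,0,0
0.012,-0.006,0,0' > m.json && python3 -m handwheel m.json; python3 go.py; python3 look.py
```

```text
t: 14.15
tcp_pos: [0.4905, 0.0966, 0.018]
ee_rot: [0.998, 0.06, -0.003, 0.0]
ft_force: [-9.6, -2.9, 0.5]
grip_width: 0.0005
grip_force: 4.7
t 14.15 tcp rail mm [-200.7   87.5] z 18.0 turn to align -0.0002 F rail [-9.9 -1.7]
t: 15.02
tcp_pos: [0.5012, 0.1041, 0.018]
ee_rot: [0.998, 0.06, -0.003, 0.0]
ft_force: [-15.7, 0.7, 4.1]
grip_width: 0.0006
grip_force: 7.4
t 15.03 tcp rail mm [-189.2   93.6] z 18.0 turn to align -0.0003 F rail [-15.5   2.6]
visible rail size [ 32.  399.9]
rail o [700.2  33.8] yaw 0.1199 size [ 32.1 400. ] | stirrer [592.9   1.5] size [151.  219.2]
in rail: c [-110.4  -19.2] yaw -0.1306 ('NL', [-170.5, 99.6]) ('NR', [-199.1, -118.5]) ('BL', [-21.7, 80.1]) ('BR', [-50.4, -138.0])
```

```bash
echo '-0.02,0,0,0
-0.042,0.01,0,0
-0.05,0.04,0,0
-0.05,0.09,0,0
-0.05,0.14,0,0
-0.05,0.18,0,0
-0.048,0.191,0,0
-0.042,0.192,0,0
-0.038,0.192,0,0
-0.035,0.192,0,0' > m.json && python3 -m handwheel m.json; python3 go.py; echo '0.002,0,0,0
0.004,0,0,0
0.006,0,0,0
0.008,0,0,0
0.01,0.001,0,0
0.012,0.002,0,0
0.014,0.003,0,0
0.016,0.004,0,0
0.018,0.005,0,0
0.02,0.006,0,0' > m.json && python3 -m handwheel m.json; python3 go.py;  echo '0.002,0.003,0,0
0.004,0.005,0,0
0.006,0.007,0,0
0.008,0.009,0,0
0.01,0.011,0,0
0.012,0.013,0,0
0.014,0.015,0,0
0.016,0.017,0,0
0.018,0.019,0,0
0.02,0.022,0,0' > m.json && python3 -m handwheel m.json; python3 go.py; python3 look.py
```

```text
t: 16.32
tcp_pos: [0.4927, -0.0894, 0.0189]
ee_rot: [0.998, 0.061, -0.0, -0.0]
ft_force: [-0.3, 0.0, 0.6]
grip_width: 0.0003
grip_force: 0.0
t 16.32 tcp rail mm [-220.8  -97.5] z 18.9 turn to align 0.0012 F rail [-0.3  0.1]
t: 17.58
tcp_pos: [0.5098, -0.0936, 0.018]
ee_rot: [0.998, 0.06, -0.003, -0.001]
ft_force: [-14.3, -3.0, 4.3]
grip_width: 0.0006
grip_force: 7.4
t 17.57 tcp rail mm [-204.3 -103.7] z 18.0 turn to align -0.0003 F rail [-14.5  -1.3]
t: 18.82
tcp_pos: [0.5329, -0.1128, 0.0179]
ee_rot: [0.998, 0.06, -0.003, -0.001]
ft_force: [-9.3, 1.1, 0.5]
grip_width: 0.0004
grip_force: 4.9
t 18.82 tcp rail mm [-183.7 -125.6] z 17.9 turn to align 0.0002 F rail [-9.1  2.2]
visible rail size [ 31.9 399.9]
rail o [700.2  33.8] yaw 0.1199 size [ 32.1 400. ] | stirrer [604.1   1.6] size [151.4 220. ]
in rail: c [-99.2 -20.4] yaw 0.085 ('NL', [-183.3, 82.8]) ('NR', [-164.6, -136.4]) ('BL', [-33.9, 95.5]) ('BR', [-15.2, -123.7])
```

```bash
echo '0.002,0.003,0,0
0.003,0.005,0,0
0.005,0.006,0,0
0.006,0.007,0,0
0.007,0.008,0,0' > m.json && python3 -m handwheel m.json; python3 go.py; python3 look.py
```

```text
t: 19.5
tcp_pos: [0.5409, -0.12, 0.018]
ee_rot: [0.998, 0.06, -0.002, -0.001]
ft_force: [-10.6, 0.7, 0.2]
grip_width: 0.0004
grip_force: 4.7
t 19.5 tcp rail mm [-176.5 -133.6] z 18.0 turn to align 0.0002 F rail [-10.5   1.9]
visible rail size [ 32.2 399.8]
rail o [700.2  33.8] yaw 0.1199 size [ 32.1 400. ] | stirrer [606.9   1.5] size [150.8 220.5]
in rail: c [-96.5 -20.9] yaw 0.1329 ('NL', [-185.5, 78.2]) ('NR', [-156.3, -139.8]) ('BL', [-36.8, 98.1]) ('BR', [-7.6, -119.9])
```

```bash
echo '-0.02,0,0,0
-0.04,-0.005,0,0
-0.055,-0.03,0,0
-0.055,-0.08,0,0
-0.055,-0.13,0,0
-0.052,-0.175,0,0
-0.045,-0.188,0,0
-0.037,-0.189,0,0
-0.033,-0.189,0,0
-0.031,-0.189,0,0' > m.json && python3 -m handwheel m.json; python3 go.py; echo '0.002,0,0,0
0.004,0,0,0
0.006,0,0,0
0.008,-0.002,0,0
0.01,-0.004,0,0
0.012,-0.006,0,0
0.014,-0.008,0,0
0.016,-0.01,0,0
0.018,-0.012,0,0
0.02,-0.014,0,0' > m.json && python3 -m handwheel m.json; python3 go.py;  echo '0.002,-0.003,0,0
0.004,-0.006,0,0
0.006,-0.008,0,0
0.008,-0.01,0,0
0.01,-0.012,0,0
0.012,-0.014,0,0
0.014,-0.016,0,0' > m.json && python3 -m handwheel m.json; python3 go.py; python3 look.py
```

```text
t: 20.8
tcp_pos: [0.4904, 0.0625, 0.0189]
ee_rot: [0.998, 0.059, 0.0, 0.0]
ft_force: [-0.6, -0.4, -0.1]
grip_width: 0.0003
grip_force: 0.0
t 20.8 tcp rail mm [-204.9   53.6] z 18.9 turn to align -0.0014 F rail [-0.7 -0.3]
t: 22.05
tcp_pos: [0.5059, 0.0793, 0.0181]
ee_rot: [0.998, 0.06, -0.002, 0.0]
ft_force: [-9.0, -4.2, -0.2]
grip_width: 0.0005
grip_force: 4.5
t 22.05 tcp rail mm [-187.5   68.4] z 18.1 turn to align 0.0 F rail [-9.5 -3.1]
t: 22.92
tcp_pos: [0.5176, 0.0968, 0.018]
ee_rot: [0.998, 0.06, -0.003, 0.0]
ft_force: [-9.6, -3.8, 0.5]
grip_width: 0.0004
grip_force: 4.8
t 22.93 tcp rail mm [-173.8   84.4] z 18.0 turn to align -0.0003 F rail [-9.9 -2.6]
visible rail size [ 32.2 399.3]
rail o [700.2  33.8] yaw 0.1199 size [ 32.1 400. ] | stirrer [615.2   5.4] size [151.2 219.9]
in rail: c [-87.8 -18. ] yaw -0.0731 ('NL', [-154.6, 97.2]) ('NR', [-170.6, -122.2]) ('BL', [-5.0, 86.2]) ('BR', [-21.0, -133.2])
```

```bash
echo '0.001,-0.001,0,0
0.002,-0.003,0,0
0.003,-0.004,0,0
0.004,-0.005,0,0' > m.json && python3 -m handwheel m.json; python3 go.py; python3 look.py
```

```text
t: 23.48
tcp_pos: [0.521, 0.1022, 0.018]
ee_rot: [0.998, 0.06, -0.003, 0.0]
ft_force: [-9.8, -2.4, -0.2]
grip_width: 0.0007
grip_force: 4.7
t 23.48 tcp rail mm [-169.8   89.4] z 18.0 turn to align -0.0003 F rail [-10.   -1.2]
visible rail size [ 32.1 400. ]
rail o [700.2  33.8] yaw 0.1199 size [ 32.1 400. ] | stirrer [616.7   5.5] size [151.  220.3]
in rail: c [-86.3 -18. ] yaw -0.103 ('NL', [-149.6, 99.1]) ('NR', [-172.2, -119.7]) ('BL', [-0.4, 83.7]) ('BR', [-23.0, -135.2])
```

```bash
echo '-0.02,0,0,0
-0.04,0.01,0,0
-0.048,0.04,0,0
-0.048,0.09,0,0
-0.048,0.14,0,0
-0.048,0.175,0,0
-0.04,0.187,0,0
-0.032,0.188,0,0
-0.028,0.188,0,0
-0.025,0.188,0,0' > m.json && python3 -m handwheel m.json; python3 go.py; echo '0.002,0,0,0
0.004,0,0,0
0.006,0,0,0
0.008,0.001,0,0
0.01,0.002,0,0
0.012,0.004,0,0
0.014,0.006,0,0
0.016,0.008,0,0
0.018,0.01,0,0
0.02,0.012,0,0' > m.json && python3 -m handwheel m.json; python3 go.py; echo '0.002,0.002,0,0
0.003,0.004,0,0
0.004,0.006,0,0' > m.json && python3 -m handwheel m.json; python3 go.py;python3 look.py
```

```text
t: 24.78
tcp_pos: [0.5214, -0.0859, 0.0188]
ee_rot: [0.998, 0.061, -0.0, -0.0]
ft_force: [-0.1, -0.4, -0.2]
grip_width: 0.0004
grip_force: 0.0
t 24.77 tcp rail mm [-191.8  -97.4] z 18.8 turn to align 0.0013 F rail [-0.2 -0.3]
t: 26.02
tcp_pos: [0.54, -0.0959, 0.018]
ee_rot: [0.998, 0.06, -0.002, -0.001]
ft_force: [-10.3, 1.1, 0.0]
grip_width: 0.0004
grip_force: 4.9
t 26.02 tcp rail mm [-174.5 -109.6] z 18.0 turn to align -0.0001 F rail [-10.1   2.3]
t: 26.4
tcp_pos: [0.5445, -0.1013, 0.0179]
ee_rot: [0.998, 0.06, -0.003, -0.001]
ft_force: [-11.0, 1.5, -0.9]
grip_width: 0.0004
grip_force: 5.0
t 26.4 tcp rail mm [-170.8 -115.5] z 17.9 turn to align 0.0002 F rail [-10.8   2.8]
visible rail size [ 32.5 399.9]
rail o [700.2  33.8] yaw 0.1199 size [ 32.1 400. ] | stirrer [622.4   5.3] size [152.2 219.7]
in rail: c [-80.6 -19. ] yaw 0.0268 ('NL', [-158.6, 89.0]) ('NR', [-152.7, -130.9]) ('BL', [-8.6, 93.0]) ('BR', [-2.7, -126.9])
```

```bash
echo '0.001,0.003,0,0
0.002,0.005,0,0
0.003,0.006,0,0' > m.json && python3 -m handwheel m.json; python3 go.py; echo '0.0007,0.002,0,0' > m.json && python3 -m handwheel m.json; python3 go.py;python3 look.py
```

```text
t: 26.82
tcp_pos: [0.5477, -0.1069, 0.0178]
ee_rot: [0.998, 0.06, -0.003, -0.001]
ft_force: [-14.8, 1.0, 3.1]
grip_width: 0.0005
grip_force: 7.4
t 26.82 tcp rail mm [-168.2 -121.4] z 17.8 turn to align 0.0003 F rail [-14.6   2.7]
t: 26.95
tcp_pos: [0.548, -0.1086, 0.0176]
ee_rot: [0.998, 0.06, -0.004, -0.001]
ft_force: [-15.6, 1.6, 1.0]
grip_width: 0.0005
grip_force: 7.9
t 26.95 tcp rail mm [-168.1 -123.1] z 17.6 turn to align 0.0004 F rail [-15.3   3.4]
visible rail size [ 32.8 399.7]
rail o [700.2  33.8] yaw 0.1199 size [ 32.1 400. ] | stirrer [623.7   4.9] size [151.4 220.8]
in rail: c [-79.4 -19.5] yaw 0.052 ('NL', [-160.0, 86.4]) ('NR', [-148.6, -133.3]) ('BL', [-10.2, 94.2]) ('BR', [1.2, -125.5])
```

```bash
for i in 1; do echo '0.0005,0,0,0' > m.json && python3 -m handwheel m.json|grep force; python3 go.py; echo '0.0005,0.001,0,0' > m.json && python3 -m handwheel m.json|grep ft; python3 go.py; done
```

```text
ft_force: [-20.8, -3.6, 6.6]
grip_force: 10.4
t 27.12 tcp rail mm [-168.1 -123.3] z 17.5 turn to align 0.0005 F rail [-21.1  -1.1]
ft_force: [-20.3, 1.7, 3.0]
t 27.25 tcp rail mm [-168.1 -123.9] z 17.3 turn to align 0.0006 F rail [-20.    4.2]
```

```bash
echo '-0.02,0,0,0
-0.038,-0.008,0,0
-0.045,-0.04,0,0
-0.045,-0.09,0,0
-0.045,-0.14,0,0
-0.04,-0.178,0,0
-0.032,-0.19,0,0
-0.025,-0.19,0,0
-0.021,-0.19,0,0
-0.019,-0.19,0,0' > m.json && python3 -m handwheel m.json; python3 go.py; echo '0.002,0,0,0
0.004,0,0,0
0.006,0,0,0
0.008,-0.001,0,0
0.009,-0.003,0,0
0.01,-0.005,0,0
0.011,-0.007,0,0
0.012,-0.008,0,0
0.013,-0.009,0,0
0.014,-0.01,0,0' > m.json && python3 -m handwheel m.json; python3 go.py;python3 look.py
```

```text
t: 28.5
tcp_pos: [0.5118, 0.0752, 0.0189]
ee_rot: [0.998, 0.059, -0.0, 0.0]
ft_force: [-0.7, 0.4, -0.0]
grip_width: 0.0007
grip_force: 0.0
t 28.5 tcp rail mm [-182.1   63.6] z 18.9 turn to align -0.0014 F rail [-0.6  0.5]
t: 29.75
tcp_pos: [0.5218, 0.0873, 0.0181]
ee_rot: [0.998, 0.06, -0.002, 0.0]
ft_force: [-8.9, -3.6, 0.5]
grip_width: 0.0009
grip_force: 4.6
t 29.75 tcp rail mm [-170.8   74.5] z 18.1 turn to align 0.0002 F rail [-9.3 -2.5]
visible rail size [ 32.6 399.3]
rail o [700.2  33.8] yaw 0.1199 size [ 32.1 400. ] | stirrer [625.    5.7] size [151.3 220.5]
in rail: c [-78.1 -18.9] yaw -0.0005 ('NL', [-153.0, 91.2]) ('NR', [-153.1, -128.8]) ('BL', [-3.0, 91.1]) ('BR', [-3.1, -128.9])
```

```bash
echo '0.001,-0.003,0,0
0.002,-0.006,0,0
0.003,-0.009,0,0
0.0035,-0.011,0,0' > m.json && python3 -m handwheel m.json; python3 go.py; echo '0.0005,-0.001,0,0' > m.json && python3 -m handwheel m.json|grep ft; python3 go.py;python3 look.py
```

```text
t: 30.3
tcp_pos: [0.5234, 0.0987, 0.0179]
ee_rot: [0.998, 0.06, -0.003, 0.0]
ft_force: [-12.2, -4.1, -0.3]
grip_width: 0.0004
grip_force: 5.8
t 30.3 tcp rail mm [-167.7   85.5] z 17.9 turn to align -0.0001 F rail [-12.6  -2.6]
ft_force: [-13.2, -5.4, 0.8]
t 30.43 tcp rail mm [-167.7   86.5] z 17.8 turn to align -0.0002 F rail [-13.8  -3.8]
visible rail size [ 32.6 399.3]
rail o [700.2  33.8] yaw 0.1199 size [ 32.1 400. ] | stirrer [625.8   5.8] size [153.1 219.9]
in rail: c [-77.2 -18.9] yaw -0.0171 ('NL', [-150.3, 92.4]) ('NR', [-154.1, -127.6]) ('BL', [-0.3, 89.8]) ('BR', [-4.1, -130.1])
```

```bash
echo '0.0005,0,0,0' > m.json && python3 -m handwheel m.json|grep ft; python3 go.py; echo '0.0005,0,0,0
0.0005,0,0,0' > m.json && python3 -m handwheel m.json|grep ft; python3 go.py
```

```text
ft_force: [-17.1, -1.9, 6.9]
t 30.6 tcp rail mm [-167.7   86.5] z 17.8 turn to align -0.0002 F rail [-17.2   0.1]
ft_force: [-17.8, -2.1, 6.0]
t 30.85 tcp rail mm [-167.7   86.5] z 17.6 turn to align -0.0003 F rail [-17.9   0. ]
```

```bash
echo '-0.02,0,0,0
-0.035,0.01,0,0
-0.04,0.04,0,0
-0.04,0.09,0,0
-0.04,0.14,0,0
-0.035,0.185,0,0
-0.025,0.204,0,0
-0.018,0.205,0,0
-0.014,0.205,0,0
-0.012,0.205,0,0' > m.json && python3 -m handwheel m.json; python3 go.py; echo '0.002,0,0,0
0.004,0,0,0
0.005,0,0,0
0.006,0,0,0
0.007,0.001,0,0
0.008,0.002,0,0
0.009,0.003,0,0
0.01,0.004,0,0
0.01,0.004,0,0' > m.json && python3 -m handwheel m.json; python3 go.py;python3 look.py
```

```text
t: 32.1
tcp_pos: [0.5401, -0.1036, 0.0188]
ee_rot: [0.998, 0.061, -0.0, -0.0]
ft_force: [0.8, 0.5, 0.3]
grip_width: 0.0006
grip_force: 0.0
t 32.1 tcp rail mm [-175.4 -117.3] z 18.8 turn to align 0.0013 F rail [0.8 0.5]
t: 33.22
tcp_pos: [0.5484, -0.1071, 0.018]
ee_rot: [0.998, 0.06, -0.002, -0.001]
ft_force: [-8.0, 0.7, -1.5]
grip_width: 0.0007
grip_force: 4.2
t 33.23 tcp rail mm [-167.6 -121.7] z 18.0 turn to align 0.0001 F rail [-7.8  1.7]
visible rail size [ 32.3 399.2]
rail o [700.2  33.8] yaw 0.1199 size [ 32.1 400. ] | stirrer [627.4   5.9] size [151.2 220.2]
in rail: c [-75.6 -18.9] yaw 0.0063 ('NL', [-151.3, 90.6]) ('NR', [-149.9, -129.4]) ('BL', [-1.3, 91.5]) ('BR', [0.1, -128.5])
```

```bash
echo '0.0005,0,0,0
0.001,0,0,0' > m.json && python3 -m handwheel m.json|grep ft; python3 go.py; echo '0.0005,0,0,0
0.0008,0,0,0' > m.json && python3 -m handwheel m.json|grep ft; python3 go.py; python3 look.py
```

```text
ft_force: [-16.3, -3.7, 4.4]
t 33.52 tcp rail mm [-167.6 -121.6] z 17.9 turn to align 0.0004 F rail [-16.7  -1.7]
ft_force: [-20.5, -5.0, 6.3]
t 33.77 tcp rail mm [-167.6 -121.5] z 17.7 turn to align 0.0003 F rail [-20.9  -2.5]
visible rail size [ 32.3 400.2]
rail o [700.2  33.8] yaw 0.1199 size [ 32.1 400. ] | stirrer [627.    5.8] size [152.  220.3]
in rail: c [-76.  -19.1] yaw 0.0108 ('NL', [-152.2, 90.1]) ('NR', [-149.8, -129.9]) ('BL', [-2.2, 91.7]) ('BR', [0.2, -128.3])
```

```bash
echo '-0.02,0,0,0
-0.035,-0.01,0,0
-0.04,-0.04,0,0
-0.04,-0.09,0,0
-0.04,-0.14,0,0
-0.035,-0.185,0,0
-0.025,-0.203,0,0
-0.018,-0.203,0,0
-0.014,-0.203,0,0
-0.012,-0.203,0,0' > m.json && python3 -m handwheel m.json|grep ft; python3 go.py; echo '0.002,0,0,0
0.003,0,0,0
0.004,0,0,0
0.005,0,0,0
0.006,0,0,0
0.007,0,0,0
0.008,0,0,0
0.009,0,0,0' > m.json && python3 -m handwheel m.json|grep ft; python3 go.py;python3 look.py
```

```text
ft_force: [-0.3, -0.1, -0.5]
t 35.08 tcp rail mm [-175.4   79.6] z 18.9 turn to align -0.0014 F rail [-0.3 -0. ]
ft_force: [-13.4, -0.8, 3.6]
t 36.08 tcp rail mm [-169.3   80.6] z 18.1 turn to align 0.0001 F rail [-13.4   0.8]
visible rail size [ 32.2 400.4]
rail o [700.2  33.8] yaw 0.1199 size [ 32.1 400. ] | stirrer [627.3   6. ] size [150.1 220.1]
in rail: c [-75.7 -18.8] yaw 0.0068 ('NL', [-151.5, 90.7]) ('NR', [-150.0, -129.3]) ('BL', [-1.5, 91.7]) ('BR', [0.0, -128.3])
```

```bash
echo '0.0005,0,0,0
0.001,0,0,0' > m.json && python3 -m handwheel m.json|grep ft; python3 go.py; echo '0.0005,0,0,0
0.001,0,0,0' > m.json && python3 -m handwheel m.json|grep ft; python3 go.py; echo '0.0004,0,0,0
0.0004,0,0,0' > m.json && python3 -m handwheel m.json|grep ft; python3 go.py
```

```text
ft_force: [-14.1, 1.5, 3.1]
t 36.38 tcp rail mm [-168.8   80.7] z 17.9 turn to align -0.0001 F rail [-13.9   3.2]
ft_force: [-11.2, 1.7, 0.7]
t 36.62 tcp rail mm [-167.7   80.8] z 17.9 turn to align -0.0001 F rail [-10.9   3. ]
ft_force: [-14.4, 1.0, 2.3]
t 36.88 tcp rail mm [-167.6   80.8] z 17.8 turn to align -0.0001 F rail [-14.1   2.8]
```

```bash
echo '0.0005,0,0,0
0.0008,0,0,0' > m.json && python3 -m handwheel m.json|grep ft; python3 go.py; echo '0.0005,0,0,0
0.0005,0,0,0' > m.json && python3 -m handwheel m.json|grep ft; python3 go.py; python3 look.py
```

```text
ft_force: [-19.9, -0.9, 5.9]
t 37.12 tcp rail mm [-167.6   80.7] z 17.7 turn to align -0.0 F rail [-19.9   1.5]
ft_force: [-20.6, -1.8, 6.0]
t 37.38 tcp rail mm [-167.7   80.7] z 17.5 turn to align -0.0001 F rail [-20.7   0.7]
visible rail size [ 32.  399.9]
rail o [700.2  33.8] yaw 0.1199 size [ 32.1 400. ] | stirrer [627.8   5.8] size [152.4 219.8]
in rail: c [-75.2 -19.1] yaw -0.0004 ('NL', [-150.2, 90.9]) ('NR', [-150.3, -129.1]) ('BL', [-0.2, 90.9]) ('BR', [-0.3, -129.1])
```

```bash
echo '-0.02,0,0,0
-0.035,0.01,0,0
-0.04,0.04,0,0
-0.04,0.09,0,0
-0.04,0.14,0,0
-0.035,0.185,0,0
-0.025,0.203,0,0
-0.018,0.203,0,0
-0.014,0.203,0,0
-0.012,0.203,0,0' > m.json && python3 -m handwheel m.json|grep ft; python3 go.py; echo '0.002,0,0,0
0.003,0,0,0
0.004,0,0,0
0.005,0,0,0
0.006,0,0,0
0.007,0,0,0
0.008,0,0,0
0.009,0,0,0' > m.json && python3 -m handwheel m.json|grep ft; python3 go.py;echo '0.0005,0,0,0
0.001,0,0,0' > m.json && python3 -m handwheel m.json|grep ft; python3 go.py
```

```text
ft_force: [-0.6, -0.2, -0.1]
t 38.67 tcp rail mm [-174.9 -121.3] z 18.8 turn to align 0.0013 F rail [-0.6 -0.2]
ft_force: [-12.6, -3.6, 3.5]
t 39.67 tcp rail mm [-167.9 -122. ] z 18.3 turn to align -0.0 F rail [-12.9  -2.1]
ft_force: [-14.1, -4.6, 2.3]
t 39.92 tcp rail mm [-167.8 -121.8] z 18.0 turn to align 0.0001 F rail [-14.5  -2.8]
```

```bash
echo '0.0005,0,0,0
0.001,0,0,0' > m.json && python3 -m handwheel m.json|grep ft; python3 go.py; echo '0.0005,0,0,0
0.0005,0,0,0' > m.json && python3 -m handwheel m.json|grep ft; python3 go.py; python3 look.py
```

```text
ft_force: [-19.0, -3.8, 4.7]
t 40.17 tcp rail mm [-167.5 -121.7] z 17.8 turn to align 0.0001 F rail [-19.3  -1.5]
ft_force: [-20.8, -4.5, 5.1]
t 40.42 tcp rail mm [-167.6 -121.6] z 17.6 turn to align 0.0002 F rail [-21.2  -2. ]
visible rail size [ 31.8 399.2]
rail o [700.2  33.8] yaw 0.1199 size [ 32.1 400. ] | stirrer [628.    5.9] size [150.9 219.8]
in rail: c [-75. -19.] yaw -0.0003 ('NL', [-150.0, 91.0]) ('NR', [-150.0, -129.0]) ('BL', [0.0, 91.0]) ('BR', [-0.0, -129.0])
```

```bash
echo '-0.02,0,0,0
-0.035,-0.01,0,0
-0.04,-0.04,0,0
-0.04,-0.09,0,0
-0.04,-0.14,0,0
-0.035,-0.185,0,0
-0.025,-0.203,0,0
-0.018,-0.203,0,0
-0.014,-0.203,0,0
-0.012,-0.203,0,0' > m.json && python3 -m handwheel m.json|grep ft; python3 go.py; echo '0.002,0,0,0
0.003,0,0,0
0.004,0,0,0
0.005,0,0,0
0.006,0,0,0
0.007,0,0,0
0.008,0,0,0
0.009,0,0,0
0.0095,0,0,0
0.01,0,0,0' > m.json && python3 -m handwheel m.json|grep ft; python3 go.py;echo '0.0005,0,0,0
0.001,0,0,0' > m.json && python3 -m handwheel m.json|grep ft; python3 go.py
```

```text
ft_force: [-0.3, -0.8, -0.2]
t 41.73 tcp rail mm [-175.2   79.6] z 18.9 turn to align -0.0015 F rail [-0.4 -0.8]
ft_force: [-12.0, -1.3, 4.1]
t 42.98 tcp rail mm [-167.6   80.6] z 18.3 turn to align -0.0 F rail [-12.1   0.2]
ft_force: [-15.2, -0.3, 4.0]
t 43.23 tcp rail mm [-167.6   80.6] z 18.0 turn to align -0.0001 F rail [-15.1   1.5]
```

Both sides meet the rail at the same tool position (-167.6). I'll press lightly up to about 20 N, then back away and take a last look.

```bash
echo '0.0005,0,0,0
0.001,0,0,0
0.001,0,0,0' > m.json && python3 -m handwheel m.json|grep ft; python3 go.py; echo '-0.004,0,0,0
-0.015,0,0,0
-0.03,0,0,0
-0.04,0,-0.02,0
-0.04,0,-0.06,0
-0.04,0,-0.1,0
-0.04,0,-0.15,0
-0.04,0,-0.15,0
-0.04,0,-0.15,0' > m.json && python3 -m handwheel m.json; python3 look.py t9.png; python3 - <<'E'
from cell import snapshot
import cv2
c=snapshot('side');cv2.imwrite('pics/s9.png',c['frame'][:,:,::-1])
E
```

```text
ft_force: [-18.6, -1.8, 6.5]
t 43.6 tcp rail mm [-167.7   80.6] z 17.7 turn to align -0.0001 F rail [-18.7   0.5]
t: 44.72
tcp_pos: [0.4878, 0.0894, 0.1685]
ee_rot: [0.998, 0.06, -0.0, 0.0]
ft_force: [-0.3, 0.3, -1.0]
grip_width: 0.0004
grip_force: 0.0
visible rail size [ 32.5 400.7]
rail o [700.2  33.8] yaw 0.1199 size [ 32.1 400. ] | stirrer [628.    5.8] size [151.8 220.4]
in rail: c [-75.  -19.1] yaw -0.0047 ('NL', [-149.5, 91.2]) ('NR', [-150.5, -128.8]) ('BL', [0.5, 90.5]) ('BR', [-0.5, -129.5])
```

View pics/t9.png

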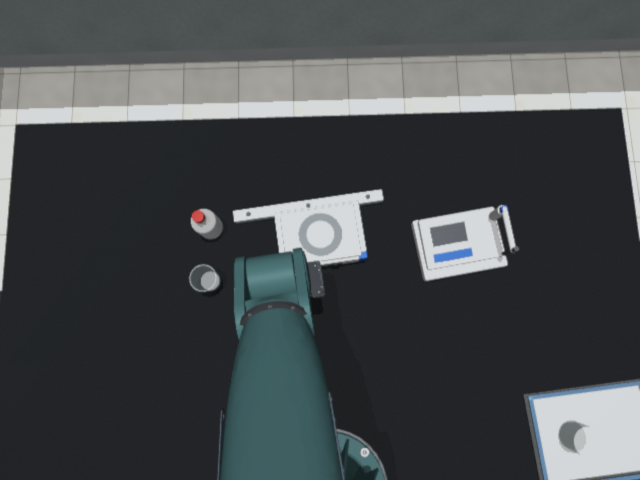

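View pics/s9.png

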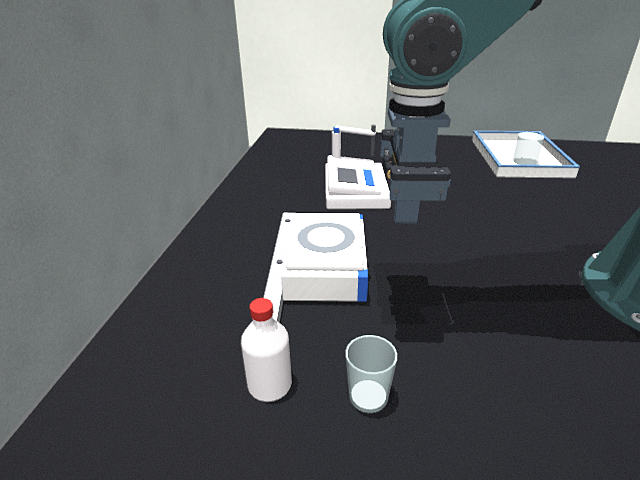

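The stirrer's back edge lies along the rail (top view columns 275–362, within rail columns 233–383). It is flat on its feet, the bystanders are where they started, and the gripper is clear.

```bash
python3 -c "
from cell import sign_off
print(sign_off())"
```

```text
the job is handed in; nothing more can be done
None
```

I walked the stirrer home corner by corner, left first. It now sits flush against the rail within its ends, both back corners felt the rail at about 19–21 N, the bystanders look unmoved, and I handed the job in at about 45 s.

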